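Open the code-locked treat box

ROBOT

A 6-joint arm with a two-finger parallel gripper is mounted at the origin on the work surface. World frame = base frame: x ahead of the robot, y to its left, z up, the work surface at z = 0. Lengths are in m, angles in rad, forces in N, time in s.
With the tool pointing down it reaches from about 0.3 to 0.85 m from the base axis. Payload 4.2 kg.
Tool frame: the origin (TCP) lies midway between the tips of the shut fingers; the grasp point (between the pads) lies 19 mm behind it; y points along the fingers, x is the direction in which the jaws open and shut, and the axes are right-handed (so a half turn about y gives the same grasp; the last joint's range is limited). The gripper opens to 91 mm and grips with 3 to 60 N. Pads are 32 mm wide; open, the fingers measure 118 mm over their backs; the gripper's body (76 mm by 178 mm) begins 60 mm behind the grasp point.
Start: joints at [-1.209, 0.32, 1.565, -0, 1.257, -0.02], TCP at [0.214, -0.534, 0.214] pointing down, gripper open.
Joint ranges: [-3.11, 3.11], [-0.84, 2.01], [0.21, 2.61], [-1.34, 4.49], [0.05, 2.63], [-2.56, 2.56]. Speed limits (rad/s): [2.57, 2.57, 3.14, 3.14, 3.14, 3.14].

INTERFACE

Orientations are given as a unit quaternion [w, x, y, z].
In Python, from plant import status, imaging, manip, finder gives the robot as it stands.
- The arm moves only by the tool send_rows, never from a script. Its argument "plan" is text: rows parted by semicolons, each of 7 numbers parted by spaces: the shift along the tool's x, y, z in mm, then the turn, a rotation vector about the tool's x, y, z in degrees, then the closure, from -1 (fully open) to 1 (shut). A call has exactly 10 rows; each row is the pose to reach, as a shift and turn from the pose measured when the call began, along the tool's axes at that moment; what a row does not reach only later rows make up. A row lasts 1/10 s, in which the tool goes at most 50 mm and 8.59 degrees, less where a joint would pass 70% of its speed; a pose out of reach is approached as far as the arm can. A call with a gripper value outside its range is refused whole. The fingers move at their own pace and stop on an object; "force" is the grip in N (left out, the last holds). Time passes only in rows, so rows that repeat a pose let the fingers close, or fill a call up. It gives the time, the measured TCP pose, the force and the opening at its end, in the units of the state.
- status.observe(): the state, without advancing time (a new reading comes with each control period).
- imaging.capture(name): name is "side" or "top" or "wrist"; returns the picture (400x640x3 uint8, blue, green, red); there is no depth.
- imaging.camera_info(name): a dict with "fx", "fy", "cx", "cy" (pixels), "rvec" (rotation vector, rad) and "tvec" (3), from world to camera coordinates, as OpenCV has them. Camera axes: x right, y down, z forward; pixel columns grow to the right and rows downward; lengths in m; the calibration is good to about 2 mm. A picture is of the moment at which its call begins: read the wrist's pose just before it. camera_info takes no time and is no camera call; for the wrist camera it gives the pose at the moment of the call.
- manip.close_job(): hands the job in, once; it reports no verdict.
Trained networks look in the newest picture that a camera, given by its name, has taken for a name from the list of things; names that differ only in an ending like _2 or _b are one class to them, and where a whole thing is asked for, a point or a joint stands for the part that bears it (a point fixed in the world has none). Each returns a list of dicts, best first, with "confidence" (0 to 1); they miss things now and then, are a little off and sometimes report something else, mostly with a low value. They report only what shows in the picture. A call takes as long as a camera call. They do not tell look-alikes from the thing itself.
- finder.silhouettes(camera, name): "pixels" (400x640 bool, what is visible of it) and "centre" ([column, row] in pixels, amid what is visible of it).
The state is a dict: "time_s": time; "joint_positions": joint angles; "joint_vel": joint speeds; "joint_torque": joint torques, N m; "position": TCP position; "orientation": TCP orientation; "wrist_force": force on the tool from outside, world axes, zero at the start; "ft_torque": the same for the moment, N m; "width": finger opening in m.
Only numpy, scipy, OpenCV 4.12 (cv2) and the standard library are available. Lean on these libraries where they do the work, as an engineer would, in place of code of your own. Each camera call takes 0.05 s, during which the arm holds its last target. There are 200 camera calls.

TASK

The white treat box on the counter opens at the code two, five: its left dial already stands at its two dots, so only the right one needs setting. Turn the right dial clockwise until its pointer stands at the five dots, then lift off the freed lid and lay it flat in the middle of the round cork mat, setting it down gently, not dropping it.

Things in the scene. Friction and masses are not known exactly. Their poses are not given: they have to be found in the camera images.
- dial_right (a joint): Right dial (box's -y end) in rad, growing clockwise seen from above. Pointer at 1 dot (box side away from the robot) = 0, 2 dots 1.047, 3: 2.094, 4 (near side): 3.142, 5 (the code): 4.189, 6: 5.236. Starts 0.65 to 1.4 short of 5. No clicks; light friction (0.05 N m), stays where left. Black dots on the deck, 42 mm from the axis. Within 0.2 of the code the lid lifts freely.
- dial_right_grip (a point): Point on the right dial's vertical axis, inside its upright steel grip bar (40 mm long, 12 thick, 34 high), 21 mm above the bar's foot, 13 below its top. Below the bar: black skirt disc, radius 34 mm, with one gap. Turns with the dial: x lies along the bar to its pointer end (small nose, black line on top), z up. The twin left dial, 210 mm off, is already set.
- lid: Loose bamboo lid on the white box (130 x 300 mm, deck 66 mm high, fixed), 0.16-0.28 kg. Plate 116 (x) x 124 (y) x 8 mm; a steel tongue at each y end reaches 19 mm farther, under the dial skirts. Origin: centre of its underside, z up. Handle: upright bar at the centre, 80 mm long in x, 12 thick in y, 8 to 44 mm above the origin. Right dial's axis 105 mm from the origin along -y.
- cork_mat: Round cork mat lying fixed on the counter, 190 mm across, 8 mm thick, on the left or the right of the box. Origin: centre of its underside.
Mind the look-alikes: they are no part of the job. There is more than one size of the lid; the job needs the smallest.

How it is judged:
On the way, in this order (a step that is already met when the one before it is completed fails the run):
1. the right dial's pointer stands at the five dots (within 0.2 rad) with the lid still down on the box (value of joint dial_right between 3.989 and 4.389 rad and height (world z) of lid below 0.072 m), for 0.2 s.
2. the lid is lifted clear above the dials (height (world z) of lid above 0.12 m), for 0.1 s.
At the end, for the whole second after the job is handed in: The right dial stands within 0.2 rad of the five dots, and the lid lies right side up, flat (within 0.12 rad) and at rest on the cork mat, its centre within 30 mm of the mat's centre, in any heading (value of joint dial_right between 3.989 and 4.389 rad and horizontal distance between lid and cork_mat below 0.03 m and z of lid in the frame of cork_mat between 0.004 and 0.013 m and angle between lid's own z axis and vertical below 0.12 rad and linear speed of lid below 0.02 m/s); the robot touches nothing.
It fails at once if the lid is dropped: it moves faster than 0.6 m/s while no finger touches it (linear speed of lid above 0.6 m/s and contact force between the fingers and lid below 0.05 N).
It also fails if it takes over 45 s, if anything falls off the work surface, if the arm or the gripper's body presses on something with over 40 N, if the wrist force passes 120 N, or if a joint passes its speed limit or range.

## Working session

There is one attempt and no reset: what is moved stays moved. The work goes in short steps, Python scripts to look and compute and a tool call to move; the robot and the scene stay as the last step left them, time stands still between calls to the robot, and variables do not carry over. Pictures are saved under pics/ and viewed, about 8 in all and at most 12, crops included, and the job is handed in when it is done.

Besides the shell and the picture viewer there is one more tool, called as name(argument=value, ...), one argument or row to a line, values as JSON. send_rows: Moves the arm, as the interface text tells. Its arguments: {"type":"object","properties":{"plan":{"type":"string"},"force":{"type":"number"}},"required":["plan"]}

```bash
mkdir -p pics
cat > h.py <<'E'
import numpy as np, cv2
from scipy.spatial.transform import Rotation as R
from plant import status, imaging, manip, finder
def ray(cam,px,z,info=None):
    i=info or imaging.camera_info(cam)
    Rm=cv2.Rodrigues(np.array(i["rvec"],float))[0]; t=np.array(i["tvec"],float).ravel()
    d=Rm.T@np.array([(px[0]-i["cx"])/i["fx"],(px[1]-i["cy"])/i["fy"],1]); c=-Rm.T@t
    return c+d*(z-c[2])/d[2]
def proj(cam,p,info=None):
    i=info or imaging.camera_info(cam)
    K=np.array([[i["fx"],0,i["cx"]],[0,i["fy"],i["cy"]],[0,0,1]])
    return cv2.projectPoints(np.atleast_2d(np.array(p,float)),np.array(i["rvec"],float),np.array(i["tvec"],float),K,None)[0][:,0]
E
python3 - <<'E'
from h import *
s=status.observe(); print(s)
for c in ("top","side"):
    im=imaging.capture(c); cv2.imwrite(f"pics/{c}0.png",im)
    for n,z in (("lid",.074),("dial_right",.1),("cork_mat",.008)):
        for d in finder.silhouettes(c,n): print(c,n,round(d["confidence"],2),d["centre"],d["pixels"].sum(),ray(c,d["centre"],z).round(3))
E
```

```text
{'time_s': 0.0, 'joint_positions': array([-1.20896952e+00,  3.20316723e-01,  1.56569558e+00, -3.68200369e-05,
        1.25735882e+00, -1.99558537e-02]), 'joint_vel': array([-0.00029691, -0.00082641, -0.00152876,  0.0013961 , -0.00018176,
       -0.00021543]), 'joint_torque': array([-3.34399056e-04, -4.12458515e+01, -2.31975031e+01,  7.28077255e-02,
        4.56400705e-02, -1.36352282e-04]), 'position': array([ 0.21406644, -0.53312611,  0.21309958]), 'orientation': array([ 0.58613922, -0.58543444,  0.39656811, -0.3955263 ]), 'wrist_force': array([-0.42683384, -1.05055831, -0.03454267]), 'ft_torque': array([-0.06036374,  0.03677642,  0.02624497]), 'width': 0.0912240273641893}
top lid 0.94 [453.5, 261.5] 1579 [ 0.224 -0.321  0.074]
top lid 0.88 [337.4, 143.5] 1728 [ 0.564 -0.011  0.074]
top lid 0.76 [226.9, 265.5] 3833 [0.227 0.302 0.074]
top dial_right 0.94 [376.9, 141.8] 362 [ 0.559 -0.121  0.1  ]
top cork_mat 0.81 [225.6, 178.4] 3170 [0.484 0.322 0.008]
side lid 0.92 [274.3, 175.4] 953 [ 0.567 -0.012  0.074]
side lid 0.88 [442.6, 182.3] 300 [ 0.157 -0.264  0.074]
side lid 0.86 [312.0, 304.2] 3597 [0.175 0.345 0.074]
side dial_right 0.65 [299.6, 155.6] 301 [ 0.553 -0.114  0.1  ]
side cork_mat 0.8 [207.5, 267.8] 3490 [0.489 0.338 0.008]
```

View pics/top0.png

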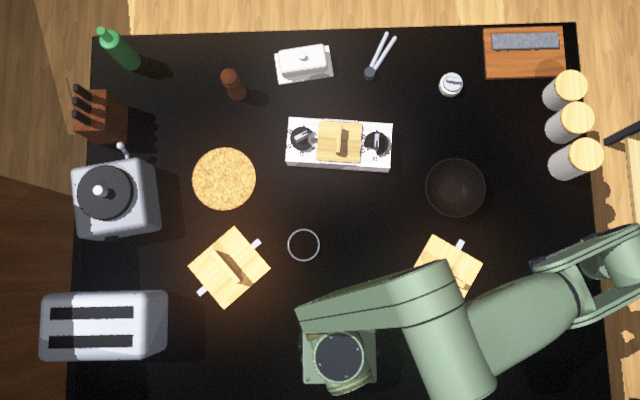

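View pics/side0.png

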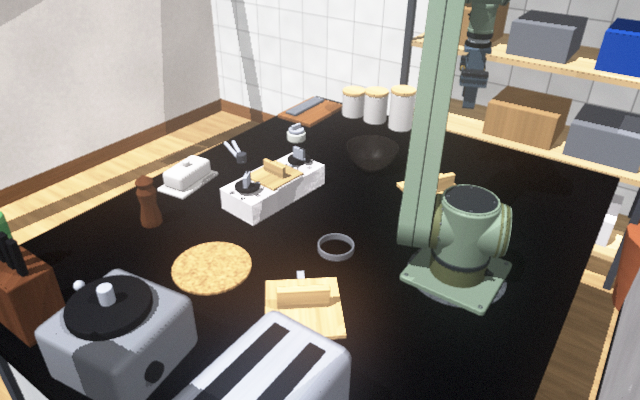

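The top view shows the box at about (339,145). The candidate lids are one on the box at (337,143), one near the base at (453,261) and a bigger one at (227,265). The one on the box, between the two dials, fits the description. The cork mat is at (225,178). Next I'll enlarge the box and get the wrist geometry.

```bash
cat >> h.py <<'E'
def goto(p,xdir,s=None):
    """shift (mm) and rotvec (deg) in tool axes to reach TCP p, tool y down, tool x along xdir (world xy)"""
    s=s or status.observe(); q=s["orientation"]; R0=R.from_quat(np.roll(q,-1))
    best=None
    for sg in (1,-1):
        x=np.array([xdir[0],xdir[1],0.])*sg; x/=np.linalg.norm(x); y=np.array([0,0,-1.]); z=np.cross(x,y)
        rv=(R0.inv()*R.from_matrix(np.c_[x,y,z])).as_rotvec(degrees=True)
        if best is None or np.linalg.norm(rv)<np.linalg.norm(best): best=rv
    return (R0.inv().apply(np.array(p)-s["position"])*1000).round(1), best.round(1)
E
python3 - <<'E'
from h import *
im=cv2.imread("pics/top0.png")
a=cv2.resize(im[105:185,275:405],None,fx=6,fy=6,interpolation=cv2.INTER_CUBIC); cv2.imwrite("pics/crop0.png",a)
s=status.observe(); q=s["orientation"]; M=R.from_quat(np.roll(q,-1)); print(M.as_matrix().round(3))
i=imaging.camera_info("wrist"); Rm=cv2.Rodrigues(np.array(i["rvec"]))[0]; c=-Rm.T@np.array(i["tvec"]).ravel()
print("cam in tool",M.inv().apply(c-s["position"]).round(3), "axes in tool",(M.as_matrix().T@Rm.T).round(2), i["fx"])
# box edges: deck corners from top: white box mask
for cam in("top","side"):
    imaging.capture(cam)
    for d in finder.silhouettes(cam,"cork_mat")[:1]:
        m=d["pixels"].astype(np.uint8); ys,xs=np.nonzero(m)
        P=np.array([ray(cam,(x,y),.008)[:2] for x,y in zip(xs,ys)]); print(cam,P.mean(0),P.max(0)-P.min(0),(P.max(0)+P.min(0))/2)
    for d in finder.silhouettes(cam,"lid"):
        ys,xs=np.nonzero(d["pixels"]);P=np.array([ray(cam,(x,y),.074)[:2] for x,y in zip(xs,ys)]);print("lid",P.mean(0),P.max(0)-P.min(0),cv2.minAreaRect(P.astype(np.float32)))
E
```

```text
[[ 0.373 -0.     0.928]
 [-0.928  0.     0.373]
 [-0.    -1.    -0.   ]]
cam in tool [-0.001 -0.171  0.075] axes in tool [[ 1.   -0.   -0.  ]
 [ 0.   -0.27  0.96]
 [-0.   -0.96 -0.27]] 309.34496091322467Traceback (most recent call last):
  File "<stdin>", line 12, in <module>
  File "h.py", line 5, in ray
    i=info or imaging.camera_info(cam)
              ~~~~~~~~~~~~~~~~~~~^^^^^
ValueError: time passes only in moves, steps and waits
```

View pics/crop0.png

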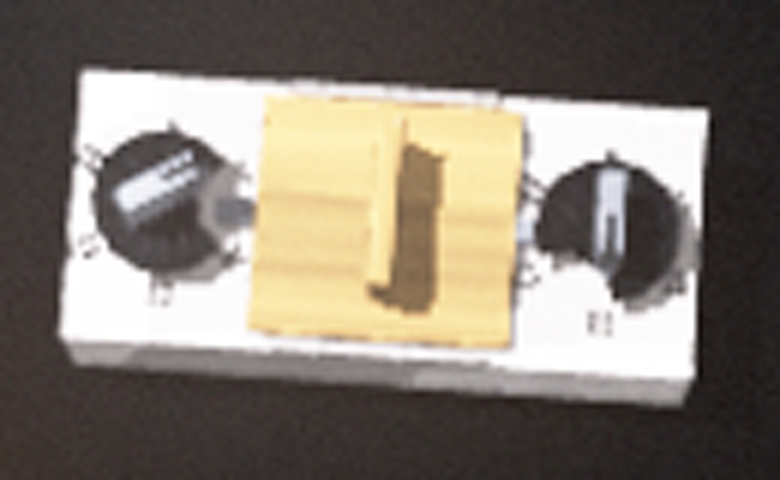

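The crop confirms the lid at (390,220), between the dials. The right dial's pointer nose is near the bottom (about the 4 dots) and its skirt gap is at lower left (575,265), so it needs roughly 50° clockwise. I'll move above it now.

Run:
```python
from h import *
print(goto([.53,-.10,.25],[-.06,-1]))
```

```text
(array([-284.7,  -36.1,  454.6]), array([ 0. , 25.3,  0. ]))
```

send_rows(
  plan="-28 -36 45 0 3 0 -1; -57 -36 91 0 6 0 -1; -85 -36 136 0 8 0 -1; -114 -36 182 0 11 0 -1; -142 -36 227 0 14 0 -1; -171 -36 273 0 17 0 -1; -199 -36 318 0 19 0 -1; -228 -36 364 0 22 0 -1; -256 -36 409 0 25 0 -1; -285 -36 455 0 25 0 -1",
)

```text
time_s: 1.5
position: [0.5042, -0.1349, 0.2502]
orientation: [-0.486, 0.486, -0.513, 0.514]
wrist_force: [0.4, -0.5, 1.4]
width: 0.0916
```

```bash
cat >> h.py <<'E'
def looks(cam,names,save=None):
    s=status.observe(); info=imaging.camera_info(cam); im=imaging.capture(cam)
    if save: cv2.imwrite(f"pics/{save}.png",im)
    out={}
    for n in names:
        try: out[n]=finder.silhouettes(cam,n)
        except Exception as e: print(n,e); out[n]=[]
    return s,info,im,out
E
python3 - <<'E'
from h import *
import pickle
s,info,im,o=looks("wrist",["lid","dial_right","cork_mat"],"w1")
pickle.dump((s,info,im,o),open("w1.pkl","wb"))
print(s["position"],s["time_s"],s["width"])
for n,z in (("lid",.074),("dial_right",.1),("cork_mat",.008)):
    for d in o[n]:
        ys,xs=np.nonzero(d["pixels"]);print(n,d["confidence"],d["centre"],ray("",d["centre"],z,info).round(3),d["pixels"].sum())
E
```

```text
[ 0.50424738 -0.13486857  0.25021681] 1.5 0.09155942438451103
lid 0.55 [413.2, 320.0] [ 0.318 -0.245  0.074] 216
dial_right 0.6 [304.1, 133.1] [ 0.564 -0.121  0.1  ] 2895
cork_mat 0.97 [24.8, 211.3] [0.475 0.281 0.008] 5650
cork_mat 0.28 [304.1, 133.8] [ 0.559 -0.116  0.008] 2985
```

View pics/w1.png

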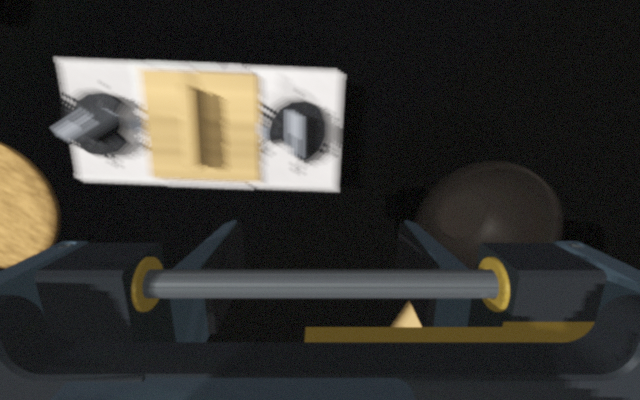

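The wrist view is blurred because the arm was still settling. It shows the box deck, the lid at (200,125) and the right dial at (300,130). I'll retake it now that the arm is still.

Run:
```python
from h import *
import pickle
imaging.capture("wrist");imaging.capture("wrist")
s,info,im,o=looks("wrist",["lid","dial_right"],"w2")
pickle.dump((s,info,im,o),open("w2.pkl","wb"))
print(s["position"],s["time_s"],np.abs(s["joint_vel"]).max())
for n,z in (("lid",.074),("dial_right",.1)):
    for d in o[n]: print(n,d["confidence"],d["centre"],ray("",d["centre"],z,info).round(3))
# white deck hull -> rect on z=.066
g=(im.min(2)>150).astype(np.uint8); n,l,st,_=cv2.connectedComponentsWithStats(g)
hsv=cv2.cvtColor(im,cv2.COLOR_BGR2HSV)
m=((im.max(2)>110)&(np.arange(400)[:,None]<215)&(np.arange(640)[None]<400)).astype(np.uint8)
m=cv2.morphologyEx(m,cv2.MORPH_OPEN,np.ones((5,5)))
n,l,st,ce=cv2.connectedComponentsWithStats(m); k=l[160,290] or l[165,320]; print(k,st[1:])
ys,xs=np.nonzero(l==k); P=np.array([ray("",(x,y),.066,info)[:2] for x,y in zip(xs,ys)],np.float32)
print(cv2.minAreaRect(P))
b=((hsv[...,1]>70)&(hsv[...,0]<30)&(hsv[...,0]>8)&(im[...,2]>90)&(l==k)).astype(np.uint8)
ys,xs=np.nonzero(cv2.morphologyEx(b,cv2.MORPH_OPEN,np.ones((3,3)))); P=np.array([ray("",(x,y),.074,info)[:2] for x,y in zip(xs,ys)],np.float32); print("lid",cv2.minAreaRect(P))
cv2.imwrite("pics/w2c.png",cv2.resize(im[40:205,40:360],None,fx=2.4,fy=2.4,interpolation=cv2.INTER_CUBIC))
```

```text
[ 0.50268376 -0.13746434  0.24990323] 1.8 0.021461673407250685
lid 0.7 [412.8, 320.8] [ 0.315 -0.247  0.074]
lid 0.67 [204.3, 126.2] [ 0.575 -0.014  0.074]
dial_right 0.63 [300.3, 131.0] [ 0.565 -0.12   0.1  ]
1 [[   60    60   285   132 26305]
 [   59   120    24    21   308]
 [   86   122     5     5    25]
 [    0   145    55    70  2671]]
((0.5712302327156067, -0.012381508946418762), (0.30261996388435364, 0.13361413776874542), 84.59085845947266)
lid ((0.5718432664871216, -0.013288386166095734), (0.12473287433385849, 0.11501115560531616), 84.56211853027344)
```

View pics/w2c.png

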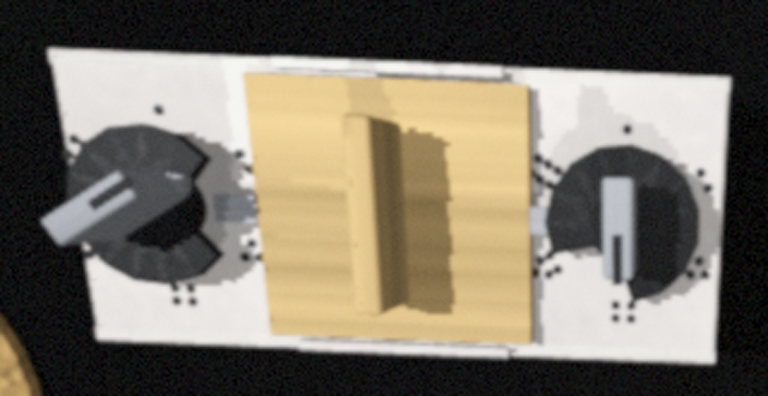

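The pointer line is at the bottom end of the bar (617,260), and the dot groups match the description: 4 at (622,312), 5 at (545,270). Now I'll compute the bar direction and the grasp.

Run:
```python
from h import *
import pickle
s,info,im,o=pickle.load(open("w2.pkl","rb"))
f=lambda u,v,z:ray("",(40+u/2.4,40+v/2.4),z,info)
a=f(617,180,.112);b=f(619,281,.112);print(a,b,(a+b)/2,np.linalg.norm(a-b))
d=b-a; yaw=np.radians(-5.4); ang=(yaw-np.arctan2(d[1],d[0]))%(2*np.pi); print("bar dir deg",np.degrees(np.arctan2(d[1],d[0])),"dial",ang,"short deg",np.degrees(4.189-ang))
for n,q in {"1":(627,128),"4":(623,311),"2":(703,180),"5":(546,269)}.items(): print(n,f(*q,.066))
print("skirt c",f(623,222,.078))
print(goto([.561,-.117,.150],[d[1],-d[0]]),goto([.561,-.117,.083],[d[1],-d[0]]))
```

```text
[ 0.58029242 -0.11853614  0.112     ] [ 0.54000445 -0.11632207  0.112     ] [ 0.56014844 -0.11742911  0.112     ] 0.04034876541972186
bar dir deg 176.85440899325567 dial 3.102245793970911 short deg 62.266429373557514
1 [ 0.6030569  -0.12149017  0.066     ]
4 [ 0.51997174 -0.11357393  0.066     ]
2 [ 0.57854484 -0.15479512  0.066     ]
5 [ 0.54205695 -0.07853523  0.066     ]
skirt c [ 0.5622862  -0.11744949  0.078     ]
(array([-24.3, 100.1,  57.1]), array([-0. , -0.1,  0. ])) (array([-24.3, 167.1,  57.1]), array([-0. , -0.1,  0. ]))
```

send_rows(
  plan="-24 20 57 0 0 0 0; -24 60 57 0 0 0 0; -24 100 57 0 0 0 0; -24 100 57 0 0 0 0; -24 120 57 0 0 0 0; -24 140 57 0 0 0 0; -24 155 57 0 0 0 0; -24 165 57 0 0 0 0; -24 165 57 0 0 0 0; -24 165 57 0 0 0 0",
)

```text
time_s: 2.95
position: [0.5616, -0.1179, 0.0865]
orientation: [-0.486, 0.485, -0.513, 0.515]
wrist_force: [1.0, 0.6, -0.5]
width: 0.0457
```

Run:
```python
from h import *
s,info,im,o=looks("wrist",[],"w3")
print(s["position"],s["wrist_force"],s["width"],s["joint_positions"].round(2))
print(goto([.561,-.117,.085],[.055,1.0]))
cv2.imwrite("pics/w3c.png",im[100:400,100:500])
```

```text
[ 0.5615827  -0.11788959  0.08647645] [ 1.01111321  0.62093611 -0.52245917] 0.04565018080082325 [-0.23  0.42  1.75 -0.    0.97  1.4 ]
(array([-0.8,  1.5, -0.8]), array([-0.1, -0.1,  0. ]))
```

View pics/w3c.png

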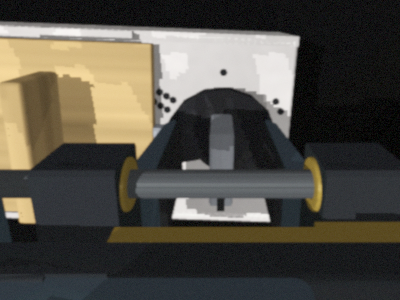

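The bar is centred between the fingers. I'll close on it, turn clockwise about 60° (joint 6 ends near 2.45, within range) and check.

send_rows(
  plan="-1 1 -1 0 0 0 1; -1 1 -1 0 0 0 1; -1 1 -1 0 0 0 1; -1 1 -1 0 0 0 1; -1 1 -1 0 8 0 1; -1 1 -1 0 16 0 1; -1 1 -1 0 24 0 1; -1 1 -1 0 32 0 1; -1 1 -1 0 38 0 1; -1 1 -1 0 38 0 1",
  force=20,
)

```text
time_s: 4.0
position: [0.5611, -0.1173, 0.0857]
orientation: [-0.293, 0.291, -0.643, 0.645]
wrist_force: [1.1, -2.2, 0.4]
width: 0.0118
```

Run:
```python
from h import *
s=status.observe(); M=R.from_quat(np.roll(s["orientation"],-1)).as_matrix()
print(s["position"],s["wrist_force"],s["ft_torque"],s["width"],s["joint_positions"].round(3))
x=M[:,0]; print("tool x deg",np.degrees(np.arctan2(x[1],x[0])),"target bar dir",np.degrees(np.radians(-5.4)-4.189)%360)
```

```text
[ 0.56109235 -0.1172596   0.08569611] [ 1.08241013 -2.18495565  0.42103636] [-0.35824934  0.05705529 -0.03046525] 0.011849296824597877 [-2.250e-01  4.240e-01  1.753e+00 -1.000e-03  9.610e-01  2.066e+00]
tool x deg -131.2541773665304 target bar dir 114.58797961969813
```

send_rows(
  plan="0 0 0 0 8 0 1; 0 0 0 0 16 0 1; 0 0 0 0 22.5 0 1; 0 0 0 0 22.5 0 1; 0 0 0 0 22.5 0 1; 0 0 0 0 22.5 0 1; 0 0 0 0 22.5 0 0; 0 0 0 0 22.5 0 0; 0 0 0 0 22.5 0 0; 0 -30 0 0 22.5 0 0",
)

```text
time_s: 5.0
position: [0.5578, -0.1167, 0.1124]
orientation: [0.159, -0.163, 0.689, -0.688]
wrist_force: [0.2, -0.4, -0.0]
width: 0.0409
```

Run:
```python
from h import *
s=status.observe(); M=R.from_quat(np.roll(s["orientation"],-1)).as_matrix()
x=M[:,0]; print(s["position"],s["width"],s["joint_positions"].round(3),"tool x deg",np.degrees(np.arctan2(x[1],x[0])))
print(goto([.50,-.10,.24],[-.094,-.995]))
```

```text
[ 0.55780515 -0.11665084  0.11239615] 0.04089288907859648 [-2.260e-01  3.970e-01  1.720e+00 -1.000e-03  1.031e+00  2.458e+00] tool x deg -153.73841175444934
(array([  45.2, -127.2,  -40.9]), array([  0.3, -58.3,   0.2]))
```

send_rows(
  plan="0 -50 0 0 0 0 -1; 0 -95 0 0 -8 0 -1; 10 -127 -10 0 -16 0 -1; 20 -127 -20 0 -24 0 -1; 30 -127 -30 0 -32 0 -1; 45 -127 -41 0 -40 0 -1; 45 -127 -41 0 -48 0 -1; 45 -127 -41 0 -55 0 -1; 45 -127 -41 0 -58 0 -1; 45 -127 -41 0 -58 0 -1",
)

```text
time_s: 6.0
position: [0.4998, -0.0999, 0.2398]
orientation: [0.473, -0.476, 0.526, -0.523]
wrist_force: [-0.7, -0.3, -0.3]
width: 0.0912
```

Run:
```python
from h import *
import pickle
for _ in range(4): imaging.capture("wrist")
s,info,im,o=looks("wrist",["cork_mat"],"w4"); pickle.dump((s,info,im,o),open("w4.pkl","wb"))
print(s["position"],s["time_s"],s["width"])
m=((im.max(2)>110)&(np.arange(400)[:,None]<215)&(np.arange(640)[None]<420)).astype(np.uint8)
hsv=cv2.cvtColor(im,cv2.COLOR_BGR2HSV)
p=proj("",[.572,-.013,.074],info)[0]; print("lid px",p)
b=((hsv[...,1]>70)&(hsv[...,0]<30)&(hsv[...,0]>8)&(im[...,2]>90)).astype(np.uint8); b=cv2.morphologyEx(b,cv2.MORPH_OPEN,np.ones((3,3)))
n,l,st,_=cv2.connectedComponentsWithStats(b); k=l[int(p[1]),int(p[0])-30]; print(st[k])
ys,xs=np.nonzero(l==k); P=np.array([ray("",(x,y),.074,info)[:2] for x,y in zip(xs,ys)],np.float32); print("lid",cv2.minAreaRect(P))
for d in o["cork_mat"]: print(d["confidence"],d["centre"],d["pixels"].sum())
u,v=(p-[140,80]).astype(int); u=max(u,0);v=max(v,0)
cv2.imwrite("pics/w4c.png",cv2.resize(im[v:v+160,u:u+300],None,fx=2.5,fy=2.5,interpolation=cv2.INTER_CUBIC)); print(u,v)
```

```text
[ 0.49999862 -0.09984283  0.23970197] 6.2 0.09148193688181669
lid px [232.52679437 127.50744254]
[  168    69   125   113 13042]
lid ((0.5718756318092346, -0.013007119297981262), (0.12406983226537704, 0.11493118852376938), 84.96026611328125)
0.83 [32.8, 208.8] 7216
92 47
```

View pics/w4c.png

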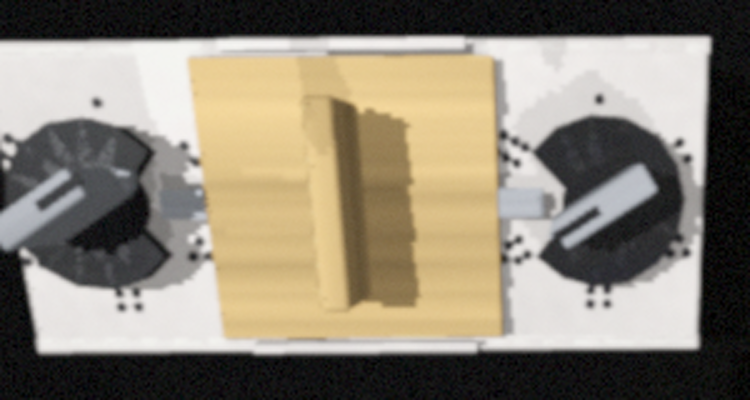

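The right pointer now aims at the 5-dot group at lower left (about 4.14 rad). The gap faces the tongue, and the lid is still down at (0.572,-0.013). Next I'll compute the lid grasp and measure the mat.

Run:
```python
from h import *
import pickle
for n,z in ((.15,0),(.081,0)): print(goto([.572,-.013,n],[-.091,-.996]))
it=imaging.camera_info("top"); isd=imaging.camera_info("side")
for cam,i in (("top",it),("side",isd)):
    imaging.capture(cam)
    for d in finder.silhouettes(cam,"cork_mat")[:1]:
        ys,xs=np.nonzero(d["pixels"]); P=np.array([ray("",(x,y),.008,i)[:2] for x,y in zip(xs,ys)],np.float32)
        print(cam,d["confidence"],P.mean(0),P.max(0)-P.min(0),(P.max(0)+P.min(0))/2,cv2.minEnclosingCircle(P))
s,info,im,o=pickle.load(open("w4.pkl","rb")); d=o["cork_mat"][0]
ys,xs=np.nonzero(d["pixels"]);P=np.array([ray("",(x,y),.008,info)[:2] for x,y in zip(xs,ys)],np.float32);print(P.max(0),P.min(0))
```

```text
(array([-93.7,  89.3,  63.4]), array([ 0.4, -0.5,  0. ]))
(array([-93.7, 158.3,  63.9]), array([ 0.4, -0.5,  0. ]))
top 0.94 [0.48288012 0.32751495] [0.18704385 0.18721591] [0.48298553 0.32859772] ((0.4848652482032776, 0.3263891339302063), 0.09647712111473083)
side 0.74 [0.48127815 0.33134586] [0.19373474 0.19613256] [0.48383105 0.32649946] ((0.48401713371276855, 0.32738620042800903), 0.09991304576396942)
[0.57751894 0.3747295 ] [0.40644854 0.23040818]
```

send_rows(
  plan="-47 0 32 0 0 0 -0.5; -94 30 64 0 -0.5 0 -0.2; -94 70 64 0 -0.5 0 -0.2; -94 110 64 0 -0.5 0 -0.2; -94 135 64 0 -0.5 0 -0.2; -94 152 64 0 -0.5 0 -0.2; -94 158 64 0 -0.5 0 -0.2; -94 158 64 0 -0.5 0 -0.2; -94 158 64 0 -0.5 0 -0.2; -94 158 64 0 -0.5 0 -0.2",
)

```text
time_s: 7.5
position: [0.5731, -0.0128, 0.0826]
orientation: [0.476, -0.477, 0.523, -0.522]
wrist_force: [-0.8, 1.5, -0.8]
width: 0.0547
```

send_rows(
  plan="0 0 0 0 0 0 1; 0 0 0 0 0 0 1; 0 0 0 0 0 0 1; 0 0 0 0 0 0 1; 0 0 0 0 0 0 1; 0 -10 0 0 0 0 1; 0 -20 0 0 0 0 1; 0 -35 0 0 0 0 1; 0 -50 0 0 0 0 1; 0 -50 0 0 0 0 1",
  force=35,
)

```text
time_s: 8.5
position: [0.5751, -0.0128, 0.1354]
orientation: [-0.477, 0.476, -0.522, 0.523]
wrist_force: [0.3, -0.1, -1.1]
width: 0.012
```

Run:
```python
from h import *
i=imaging.camera_info("side"); s=status.observe(); print(s["position"],s["wrist_force"],s["width"])
im=imaging.capture("side"); cv2.imwrite("pics/s1.png",cv2.resize(im[80:320,140:400],None,fx=2.3,fy=2.3))
print(goto([.572,-.013,.21],[-.091,-.996]),goto([.484,.327,.21],[-.091,-.996]),goto([.484,.327,.081-.066+.008],[-.091,-.996]),s["joint_positions"])
```

```text
[ 0.57506336 -0.01283723  0.13541471] [ 0.34471019 -0.06293851 -1.05519008] 0.012015006824263954
(array([  0.4, -76. ,  -2.2]), array([ 0., -0.,  0.])) (array([-330.1,  -76. , -120.9]), array([ 0., -0.,  0.])) (array([-330.1,  111. , -120.8]), array([ 0., -0.,  0.])) [-4.22367044e-02  3.78585837e-01  1.68398578e+00 -1.49628439e-04
  1.07701118e+00  1.62033892e+00]
```

View pics/s1.png

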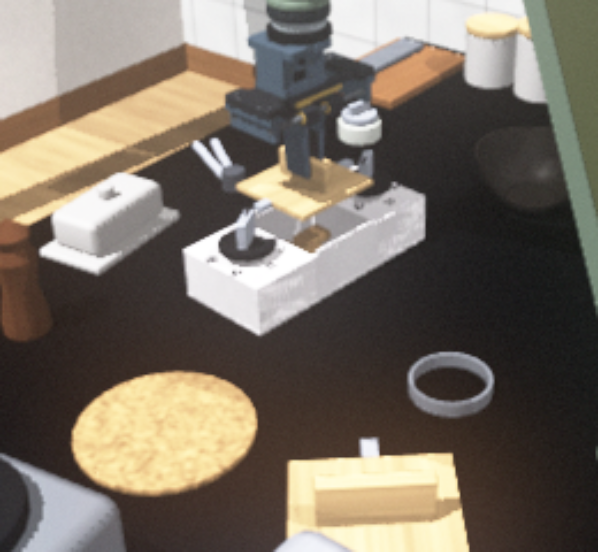

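The lid is held level above the box. I'll raise it and carry it to the mat.

send_rows(
  plan="0 -40 0 0 0 0 1; -10 -76 -4 0 0 0 1; -45 -76 -16 0 0 0 1; -85 -76 -31 0 0 0 1; -125 -76 -46 0 0 0 1; -165 -76 -60 0 0 0 1; -205 -76 -75 0 0 0 1; -245 -76 -90 0 0 0 1; -285 -76 -105 0 0 0 1; -310 -76 -114 0 0 0 1",
)

```text
time_s: 9.55
position: [0.4875, 0.3088, 0.2091]
orientation: [0.476, -0.478, 0.522, -0.521]
wrist_force: [0.0, -0.1, -1.4]
width: 0.0116
```

Run:
```python
from h import *
s=status.observe(); print(s["position"],s["width"],s["joint_positions"][[0,5]],goto([.485,.327,.024],[-.091,-.996]))
```

```text
[0.48746705 0.30883187 0.20909365] 0.011581094878359113 [0.54415581 2.20431295] (array([-17.9, 185.1,  -3.7]), array([0.1, 0.1, 0. ]))
```

send_rows(
  plan="-18 10 -4 0 0 0 1; -18 40 -4 0 0 0 1; -18 75 -4 0 0 0 1; -18 105 -4 0 0 0 1; -18 130 -4 0 0 0 1; -18 145 -4 0 0 0 1; -18 155 -4 0 0 0 1; -18 160 -4 0 0 0 1; -18 160 -4 0 0 0 1; -18 160 -4 0 0 0 1",
)

```text
time_s: 10.55
position: [0.4852, 0.3274, 0.0498]
orientation: [0.477, -0.477, 0.522, -0.521]
wrist_force: [-0.1, -0.3, -1.0]
width: 0.0117
```

Run:
```python
from h import *
i=imaging.camera_info("top");s=status.observe(); print(s["position"],s["wrist_force"],goto([.485,.327,.024],[-.091,-.996]))
a=imaging.capture("top"); b=imaging.capture("side")
cv2.imwrite("pics/p1.png",np.hstack([cv2.resize(a[120:240,160:290],None,fx=3,fy=3),cv2.resize(b[160:340,140:310][:, :],(340,360))]))
```

```text
[0.48524971 0.32741609 0.0498143 ] [-0.14177054 -0.25444754 -0.99352305] (array([ 0.5, 25.8, -0.2]), array([ 0.1,  0.1, -0. ]))
```

View pics/p1.png

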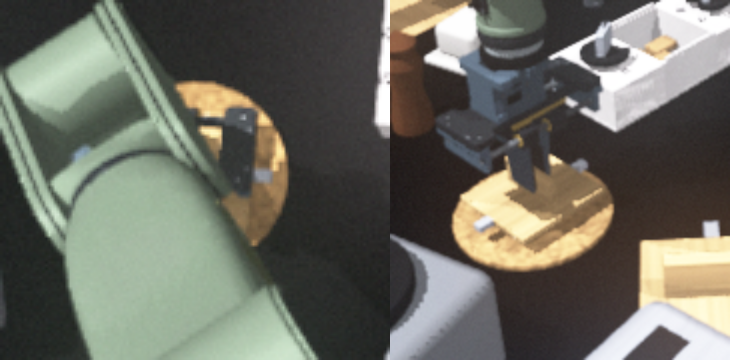

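The side view shows the lid level and centred just over the mat. I'll lower it gently until the wrist force shows contact.

send_rows(
  plan="0 5 0 0 0 0 1; 0 10 0 0 0 0 1; 0 14 0 0 0 0 1; 0 18 0 0 0 0 1; 0 21 0 0 0 0 1; 0 23 0 0 0 0 1; 0 24 0 0 0 0 1; 0 25 0 0 0 0 1; 0 25 0 0 0 0 1; 0 25 0 0 0 0 1",
)

```text
time_s: 11.65
position: [0.4853, 0.3273, 0.0301]
orientation: [0.478, -0.477, 0.522, -0.522]
wrist_force: [-9.1, -5.9, 30.7]
width: 0.012
```

Contact came about 5 mm early (30 N), so I'll relax the push before letting go.

send_rows(
  plan="0 0 0 0 0 0 1; 0 0 0 0 0 0 1; 0 0 0 0 0 0 1; 0 0 0 0 0 0 1; 0 0 0 0 0 0 1; 0 0 0 0 0 0 1; 0 0 0 0 0 0 1; 0 0 0 0 0 0 1; 0 0 0 0 0 0 1; 0 0 0 0 0 0 1",
)

```text
time_s: 12.65
position: [0.4857, 0.3276, 0.0302]
orientation: [0.478, -0.476, 0.522, -0.522]
wrist_force: [0.5, 0.7, 6.1]
width: 0.0113
```

Run:
```python
from h import *
s=status.observe(); print(s["position"],s["wrist_force"],R.from_quat(np.roll(s["orientation"],-1)).as_matrix().round(3))
b=imaging.capture("side"); cv2.imwrite("pics/p2.png",cv2.resize(b[190:300,150:290],None,fx=5,fy=5,interpolation=cv2.INTER_CUBIC))
```

```text
[0.48569208 0.32755825 0.03018515] [0.46933315 0.6983654  6.08881201] [[-0.09   0.001  0.996]
 [-0.996  0.002 -0.09 ]
 [-0.002 -1.     0.001]]
```

View pics/p2.png

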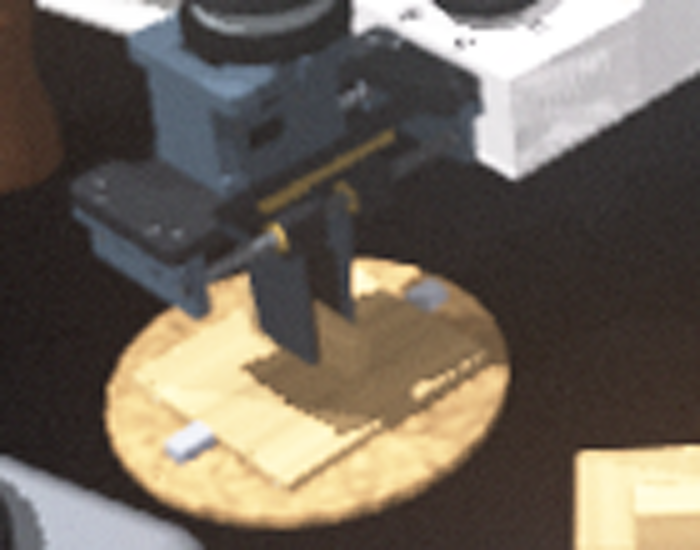

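The lid sits on the mat, flat and centred, with a light 6 N push. I'll release it and rise.

send_rows(
  plan="0 0 0 0 0 0 0.5; 0 0 0 0 0 0 0.2; 0 0 0 0 0 0 0; 0 0 0 0 0 0 0; 0 -10 0 0 0 0 0; 0 -30 0 0 0 0 0; 0 -60 0 0 0 0 0; 0 -100 0 0 0 0 0; 0 -140 0 0 0 0 0; 0 -180 0 0 0 0 0",
)

```text
time_s: 13.7
position: [0.4853, 0.3271, 0.2126]
orientation: [0.478, -0.476, 0.522, -0.522]
wrist_force: [0.0, 0.8, 1.1]
width: 0.0457
```

send_rows(
  plan="40 0 -40 0 0 0 0; 75 0 -75 0 0 0 0; 105 0 -105 0 0 0 0; 140 0 -110 0 0 0 0; 180 0 -110 0 0 0 0; 220 0 -110 0 0 0 0; 260 0 -110 0 0 0 0; 300 0 -110 0 0 0 0; 300 0 -110 0 0 0 0; 300 0 -110 0 0 0 0",
)

```text
time_s: 14.7
position: [0.3489, 0.0377, 0.2124]
orientation: [0.478, -0.475, 0.523, -0.523]
wrist_force: [0.3, -0.0, -0.3]
width: 0.0456
```

Run:
```python
from h import *
s=status.observe(); print(s["position"],s["time_s"],s["wrist_force"],s["width"])
i=imaging.camera_info("top"); a=imaging.capture("top"); 
for n,z in (("lid",.016),("cork_mat",.008)):
    for d in finder.silhouettes("top",n): print(n,d["confidence"],d["centre"],ray("",d["centre"],z,i).round(3))
b=imaging.capture("side"); cv2.imwrite("pics/f1.png",np.hstack([cv2.resize(a[110:230,170:400],None,fx=2,fy=2,interpolation=cv2.INTER_CUBIC),cv2.resize(b[140:310,150:330],(300,240))]))
```

```text
[0.34891789 0.03773326 0.2124466 ] 14.7 [ 0.31735615 -0.03617349 -0.33225509] 0.045579239050851116
lid 0.98 [225.2, 265.8] [0.227 0.32  0.016]
lid 0.6 [223.2, 177.3] [0.486 0.328 0.016]
lid 0.55 [440.8, 275.5] [ 0.186 -0.295  0.016]
cork_mat 0.73 [224.8, 197.7] [0.426 0.324 0.008]
cork_mat 0.72 [377.8, 140.4] [ 0.587 -0.131  0.008]
```

View pics/f1.png

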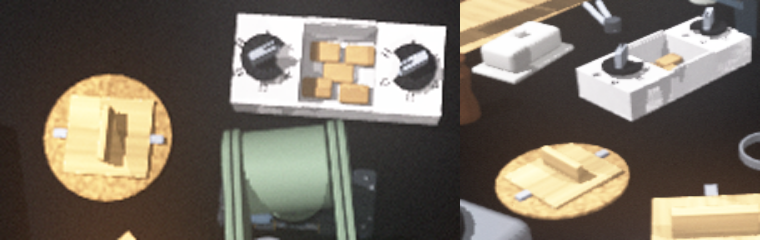

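The lid lies flat in the middle of the mat, about 2 mm from my measured centre. The right dial still points at the five dots, and the arm is clear of everything.

```bash
python3 -c "
from plant import manip; print(manip.close_job())"
```

```text
the job is handed in; nothing more can be done
None
```

The job is done and handed in at about 15 s of the 45 s allowed; the hand-in gives no verdict. I turned the right dial about 61° clockwise to the five dots, then lifted the freed lid by its handle and set it down on the cork mat.

**Last checks:**
- **Dial:** I estimate 4.14–4.16 rad against the target 4.189, and the last picture still shows its pointer at the five dots.
- **Lid position:** it lies right side up and looks flat. Its centre is at about (0.486, 0.328), roughly 2 mm from the mat's centre at (0.484, 0.327), which I measured before the lid covered it.
- **Arm:** the gripper is open and clear, and the wrist force is close to zero.

**What disagreed:**
- **Early contact:** the lid touched the mat about 5 mm higher than I had computed, probably because my height estimate at the grasp was off. That briefly pushed the wrist force to about 31 N; I eased it to 6 N before letting go.
- **Last mat detection:** with the lid on it, the network placed the mat several centimetres off and also reported a false second one near the dial. I relied on the earlier mat fit and the picture instead.

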